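# Rebuild the gem viewer's filter stack and lock it

## Task

Load the gem viewer's slotted barrel: put the silver lens flat on its seat first, then every colour filter on the bench (one to three, in any order), then the black spacer, and screw the winged purple retaining ring clockwise down on them until it is fully home against its stop. Then swing the red locking arm over between the wings until it rests in its catch, and leave the other tools on the bench where they are.

Things in the scene. Friction and masses are not known exactly. Their poses are not given: they have to be found in the camera images.
- barrel: The viewer head, fixed. Origin: centre of the underside of its grey base plate (120 x 200 x 12 mm), on the barrel's upright axis. Two dark curved walls, on the +y and -y sides, form a barrel of 64 mm bore, 90 mm outside, 106 mm high. The two slots between them, on the +x and -x sides, 38 mm wide, are open from the base plate up: fingers closing along x can lower a 60 mm disc right down and open again.
- mouth (a point): Centre of the barrel's mouth, 106 mm above the bench, axes as the barrel. The walls flare outwards above 99 mm.
- seat_rest (a point): Centre of the white round seat's top at rest, 40 mm above the bench. The seat is sprung: it carries the loaded parts without sinking and yields only beyond 4.5 N, then 1 mm per 0.2 N, up to 21 mm. Top of the stack once the spacer is in: 72, 78 or 84 mm above the bench with 1, 2 or 3 filters.
- thread_start (a point): Where a thread starts: right-hand, one in each wall (the other is opposite). The ring's pin, from a slot, runs clockwise (from above) under its flank, which begins here, 94 mm above the bench, 37 degrees clockwise of the slot's centre, falls evenly to 80 mm at 118 degrees, then is level to a stop that holds the pin at about 125 degrees from the slot's centre.
- catch (a point): Middle of the forked catch on the barrel's -y side, 112 mm above the bench: prongs 22 mm apart along x, up to 120 mm above the bench; the post below is 34 x 18 mm.
- lens_center (a point): The lens in a silver metal cell, pale glass in the middle: a round disc 60 mm in diameter and 14 mm thick, lying flat on the bench at the start. This point is its centre, half-way up, z along its axis; it is round, so its yaw does not matter. Goes in first.
- filter_red_center (a point): Red filter in a dark metal rim: a round disc 60 mm in diameter and 6 mm thick, lying flat on the bench at the start. This point is its centre, half-way up, z along its axis; it is round, so its yaw does not matter. May be absent. It goes between lens and spacer.
- filter_green_center (a point): Green filter in a dark metal rim: a round disc 60 mm in diameter and 6 mm thick, lying flat on the bench at the start. This point is its centre, half-way up, z along its axis; it is round, so its yaw does not matter. May be absent. It goes between lens and spacer.
- filter_blue_center (a point): Blue filter in a dark metal rim: a round disc 60 mm in diameter and 6 mm thick, lying flat on the bench at the start. This point is its centre, half-way up, z along its axis; it is round, so its yaw does not matter. May be absent. It goes between lens and spacer.
- spacer_center (a point): The spacer, a black plastic ring with a 26 mm hole: a round disc 60 mm in diameter and 12 mm thick, lying flat on the bench at the start. This point is its centre, half-way up, z along its axis; it is round, so its yaw does not matter. Grip it by its outside. Goes on top of the filters.
- ring_center (a point): The purple anodised retaining ring: a disc 60 mm wide, 10 mm thick, hole 33 mm, with two upright wings up to 60 mm above its underside. This point: on its axis, 30 mm above its underside, z up. Wings on its +x and -x sides, each 6 mm thick along x, 26 mm wide along y, outer faces 50 mm apart, inner 38 mm. Grip both across x near their tops, to keep the fingertips above the barrel's rim.
- ring_pin (a point): One of the ring's two steel side pins (the other is opposite), 8 mm thick, reaching 39.5 mm from the axis, 5 mm above the underside, at 55 degrees counter-clockwise from the ring's x axis, seen from above. To enter, the pins must be over the slots within 20 degrees: ring x axis 125 degrees counter-clockwise (or 55 clockwise) of barrel x. It then drops freely on to the stack.
- ring: The ring again, origin at the centre of its underside, same axes. Turned clockwise from above by about 125 degrees from where its pins stand in the slots, it screws down and presses the stack on the spring. Home, its x axis lies along the barrel's x (either way round) and its underside 71 mm above the bench. Friction holds it there, so it can be turned in two grasps.
- lock (a joint): The red locking arm, a bar 158 mm long, 14 mm wide along the barrel's x, 8 mm thick, hinged at the barrel's +y side. 0 = closed (end of travel): level over the barrel, its end in the catch, between the wings of the ring, which must be home. Grows as it is raised: 1.57 upright, up to 2.6 leaning out over +y. It stays where left (friction 0.12 N m); closed fingers can push it over.
- lock_hinge (a point): The hinge axis of the locking arm (along the barrel's x), 75 mm from the barrel's axis on its +y side and 112 mm above the bench.
- lock_tip (a point): The free end of the red locking arm, 158 mm from its hinge, mid-thickness.
- screwdriver: Bystander, not to be disturbed: a screwdriver, 170 mm long, 25 mm thick, along its x, origin at its underside near mid-length.
- hammer: Bystander, not to be disturbed: a hammer, 240 mm long, along its x.
- bench_block: Bystander, not to be disturbed: a steel bench block, 70 x 70 x 22 mm.
- jar: Bystander, not to be disturbed: an amber jar, 56 mm in diameter, 70 mm high.
- brush: Bystander, not to be disturbed: a brush, 180 mm long, along its x.
- ring_box: Bystander, not to be disturbed: a blue ring box, 60 x 60 x 36 mm.
- wood_clamp: Bystander, not to be disturbed: a wooden ring clamp, 120 x 26 x 24 mm, along its x.
Mind the look-alikes: they are no part of the job. What is shaped like the part that bears filter_red_center but brown, white or yellow is not meant.

How it is judged:
On the way, in this order (a step that is already met when the one before it is completed fails the run):
1. the lens lies flat in the barrel on its seat (horizontal distance between lens_center and barrel below 0.008 m and z of lens_center in the frame of barrel below 0.05 m and angle between lens_center's own z axis and vertical below 0.12 rad), for 0.2 s.
2. all filters present lie flat in the barrel on the lens (horizontal distance between each of filter_red_center, filter_green_center, filter_blue_center and barrel below 0.008 m and z of each of filter_red_center, filter_green_center, filter_blue_center in the frame of barrel below 0.0725 m and angle between each of filter_red_center, filter_green_center, filter_blue_center's own z axis and vertical below 0.12 rad and z of each of filter_red_center, filter_green_center, filter_blue_center in the frame of lens_center above 0.005 m), for 0.2 s.
3. the spacer lies flat in the barrel on top of the filters (horizontal distance between spacer_center and barrel below 0.008 m and z of spacer_center in the frame of barrel below 0.081 m and angle between spacer_center's own z axis and vertical below 0.12 rad and z of spacer_center in the frame of filter_red_center above 0.005 m and z of spacer_center in the frame of filter_green_center above 0.005 m and z of spacer_center in the frame of filter_blue_center above 0.005 m and z of spacer_center in the frame of lens_center above 0.014 m), for 0.2 s.
4. the retaining ring is screwed home (horizontal distance between ring_center and barrel below 0.008 m and z of ring_center in the frame of barrel below 0.104 m and z of ring_center in the frame of spacer_center between 0.03 and 0.0395 m and angle between ring_center's own z axis and vertical below 0.1 rad and angle between the x axis of ring_center and the x axis of barrel, either way round below 0.14 rad), for 0.2 s.
5. the locking arm is closed in its catch (value of joint lock below 0.05 rad), for 0.2 s.
At the end, for the whole second after the job is handed in: Lens, every filter, spacer and ring lie in this order in the barrel (within 8 mm of its axis, tilt under 0.1 rad); ring home: underside at most 74 mm above the bench, wings within 0.14 rad of the barrel's x axis; arm below 0.05 rad; all at rest (all of step 1 and all of step 2 and all of step 3 and all of step 4 and value of joint lock below 0.05 rad and linear speed of ring below 0.03 m/s); the robot touches nothing.
It fails at once if one of the other tools on the bench was shoved aside by more than 60 mm (distance of any of screwdriver, hammer, bench_block, jar, brush, ring_box, wood_clamp from where it was at the start of the episode above 0.06 m).
Of filter_red, filter_green, filter_blue only 1 to 3 are there at a start; the rules pass over those that are not, and their reading is None.
At some moment in a run one of lens, filter_red, filter_green, filter_blue, spacer, ring may be knocked a few centimetres aside while the robot is not near it.
It also fails if it takes over 210 s, if anything falls off the work surface, if the arm or the gripper's body presses on something with over 40 N, if the wrist force passes 120 N, or if a joint passes its speed limit or range.

## Robot

A 6-joint arm with a two-finger parallel gripper is mounted at the origin on the work surface. World frame = base frame: x ahead of the robot, y to its left, z up, the work surface at z = 0. Lengths are in m, angles in rad, forces in N, time in s.
With the tool pointing down it reaches from about 0.375 to 0.975 m from the base axis. Payload 3.8 kg.
Tool frame: the origin (TCP) lies midway between the tips of the shut fingers; the grasp point (between the pads) lies 19 mm behind it; x points along the fingers, y is the direction in which the jaws open and shut, and the axes are right-handed (so a half turn about x gives the same grasp; the last joint's range is limited). The gripper opens to 88 mm and grips with 3 to 60 N. Pads are 18 mm wide; open, the fingers measure 123 mm over their backs; the gripper's body (75 mm by 187 mm) begins 45 mm behind the grasp point.
Start: joints at [1.311, 0.264, 1.604, -0, 1.274, -0.037], TCP at [0.149, 0.658, 0.239] pointing down, gripper open.
Joint ranges: [-2.63, 2.63], [-0.94, 2.18], [0.31, 2.57], [-1.31, 4.45], [0, 2.66], [-2.55, 2.55]. Speed limits (rad/s): [2.57, 2.57, 3.14, 3.14, 3.14, 3.14].

## Interface

Orientations are given as a rotation vector (axis times angle).
In Python, from cell import manip, inverse_kinematics, cams, order gives the robot as it stands. Calls block until the motion is done:
- manip.move_pose(position, orientation): joint-space move of the TCP to a pose.
- manip.move_linear(position, rate=0.15, rot=None): straight line of the TCP; rot=None keeps the orientation; rate is the mean speed in m/s.
- manip.set_joints(angles): joint-space move.
- manip.set_gripper(opening, force=None): finger opening in m; force is the grip in N (None keeps the last); returns when the fingers have stopped.
- manip.dwell(seconds).
- inverse_kinematics(position, orientation): joint angles nearest the present ones, or None.
- manip.state(): the state.
- cams.capture(name): name is "scene" or "top" or "wrist"; returns a dict with "image" (420x560x3 uint8, blue, green, red), "z_map" (420x560 float32, m along the optical axis (not along the pixel's ray), 0 where there is no reading), "intrinsics" (3x3 intrinsics, pixels), "position" and "orientation" of the camera in the world; the wrist camera has in their place "T_tool_cam" (4x4, takes a point from camera to tool coordinates, whose origin is the TCP and whose axes are the tool frame's). Camera axes: x right, y down, z forward; pixel columns grow to the right and rows downward; lengths in m; the calibration is good to about 2 mm. The wrist camera is an equidistant fisheye: a pixel r from the principal point sees the ray r / f radians off the axis. A picture is of the moment at which its call begins: read the wrist's pose just before it.
A pose or a line that the arm cannot do raises manip.IKError and nothing moves.
- order.close_job(): hands the job in, once; it reports no verdict.
The state is a dict: "clock": time; "joint_pos": joint angles; "joint_velocities": joint speeds; "tau": joint torques, N m; "tool_pos": TCP position; "tcp_rot": TCP orientation; "contact_force": force on the tool from outside, world axes, zero at the start; "moment": the same for the moment, N m; "gripper_width": finger opening in m.
Only numpy, scipy, OpenCV 4.12 (cv2) and the standard library are available. Lean on these libraries where they do the work, as an engineer would, in place of code of your own. Each camera call takes 0.05 s, during which the arm holds its last target. There are 200 camera calls.

## Working session

There is one attempt and no reset: what is moved stays moved. The work goes in short steps, each a Python script; the robot and the scene stay as the last script left them, time stands still between calls to the robot, and variables do not carry over. Pictures are saved under pics/ and viewed, about 12 in all and at most 16, crops included, and the job is handed in when it is done.

```bash
mkdir -p pics; ls; cat > h.py <<'E'
import numpy as np, cv2
from scipy.spatial.transform import Rotation as R
from cell import manip, inverse_kinematics, cams, order
def Rm(o):
    o=np.asarray(o,float)
    if o.shape==(3,3): return o
    return R.from_quat(o).as_matrix() if o.size==4 else R.from_rotvec(o).as_matrix()
def cloud(c):
    K=c["intrinsics"]; z=c["z_map"]; v,u=np.indices(z.shape)
    p=np.stack([(u-K[0,2])/K[0,0]*z,(v-K[1,2])/K[1,1]*z,z],-1)
    return p@Rm(c["orientation"]).T+np.asarray(c["position"])
E
python3 - <<'E'
from h import *
for n in("scene","top"):
    c=cams.capture(n); cv2.imwrite(f"pics/{n}0.png",c["image"]); print(n,c["position"],c["orientation"],c["intrinsics"].tolist())
    P=cloud(c); np.savez(f"{n}0.npz",P=P,im=c["image"],z=c["z_map"]); print((c["z_map"]>0).mean(), np.median(P[...,2]))
s=manip.state(); print({k:np.round(v,3) for k,v in s.items()})
c=cams.capture("wrist");print(c["T_tool_cam"],c["intrinsics"])
E
```

```text
pics
scene [1.1866843  0.25217927 0.80954402] [-1.33186602 -2.19536873  0.9135052 ] [[433.0081475808234, 0.0, 277.64863613899644], [0.0, 433.0081475808234, 211.84264221497062], [0.0, 0.0, 1.0]]
0.9960374149659864 0.0012595529027868424
top [ 0.28934289 -0.06279227  1.54332821] [-2.10351463  2.16310626 -0.20599414] [[502.0197702130808, 0.0, 282.52885253135594], [0.0, 502.0197702130808, 203.06534543612213], [0.0, 0.0, 1.0]]
0.9961479591836735 -0.0011184206029757338
{'clock': np.float64(0.1), 'joint_pos': array([ 1.311,  0.265,  1.605, -0.   ,  1.274, -0.037]), 'joint_velocities': array([-0.001, -0.002, -0.002, -0.001,  0.002,  0.001]), 'tau': array([-1.0000e-03, -5.0362e+01, -3.5807e+01,  7.3000e-02,  2.3000e-02,
       -0.0000e+00]), 'tool_pos': array([0.149, 0.658, 0.238]), 'tcp_rot': array([ 0.173,  1.564, -0.177]), 'contact_force': array([0.676, 0.392, 0.511]), 'moment': array([-0.071,  0.039,  0.056]), 'gripper_width': np.float64(0.088)}
[[ 1.07913180e-04 -2.81791723e-01  9.59475593e-01 -1.46597400e-01]
 [ 9.99999994e-01  1.00762390e-05 -1.09511674e-04  3.08694137e-04]
 [ 2.11915778e-05  9.59475599e-01  2.81791722e-01 -7.25052672e-02]
 [ 0.00000000e+00  0.00000000e+00  0.00000000e+00  1.00000000e+00]] [[325.1922621    0.         278.6231916 ]
 [  0.         325.1922621  214.41855125]
 [  0.           0.           1.        ]]
```

View pics/top0.png

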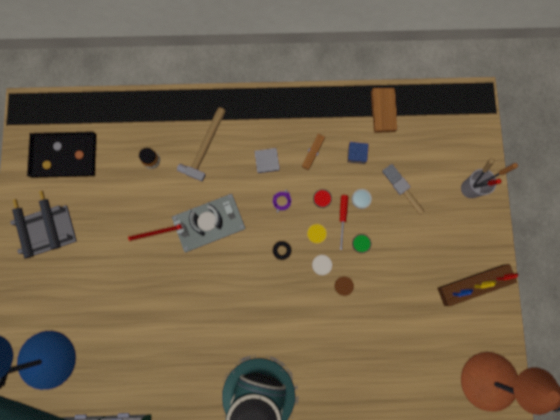

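View pics/scene0.png

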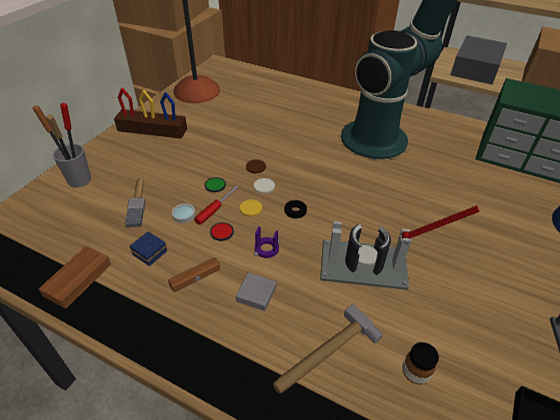

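The top view shows the barrel at about (207,222), with the arm leaning out to the left. Candidates:
- **Lens:** pale disc with a silver rim (362,198). The plain white disc at (322,265) could be taken for it.
- **Red filter:** (322,198). The look-alikes are yellow (317,233), white (322,265) and brown (344,286).
- **Green filter:** (362,243).
- **Blue filter:** absent. The blue thing at (358,152) is the square ring box.
- **Spacer:** black ring (282,250).
- **Ring:** purple (282,201).

I'll measure them now and check the choice in one crop.

```bash
cat > m.py <<'E'
from h import *
from numpy import load
for n,seeds in (("top",dict(lens=(362,198),white=(322,265),red=(322,198),yellow=(317,233),green=(362,243),brown=(344,286),spacer=(282,250),ring=(282,201))),
                ("scene",dict(lens=(184,213),white=(264,185),red=(222,231),yellow=(251,208),green=(215,185),brown=(256,166),spacer=(295,209),ring=(266,243)))):
    d=load(n+"0.npz"); P=d["P"]
    hm=((P[...,2]>0.0035)&(P[...,2]<0.2)).astype(np.uint8)
    k,lab=cv2.connectedComponents(hm,connectivity=4)
    for s,(u,v) in seeds.items():
        # points above bench within 45mm of the seed
        q=P[v,u]; near=(np.hypot(P[...,0]-q[0],P[...,1]-q[1])<.05)&(hm>0)
        l=np.bincount(lab[near]).argmax(); m=near&(lab==l); Q=P[m]
        (c,r)=cv2.minEnclosingCircle(Q[:,:2].astype(np.float32))
        print(n,s,m.sum(),"c",np.round(c,4),"r",round(r,4),"z95",np.round(np.percentile(Q[:,2],[50,95]),4))
d=load("top0.npz");P=d["P"];im=d["im"]
# base plate
near=np.hypot(P[...,0]-P[222,207,0],P[...,1]-P[222,207,1])<.14
m=near&(abs(P[...,2]-.012)<.005)
c,lab=cv2.connectedComponents(m.astype(np.uint8)); l=np.bincount(lab[m]).argmax(); 
print("plate",cv2.minAreaRect(P[lab==l][:,:2].astype(np.float32)))
a=near&(P[...,2]>.095)&(P[...,2]<.118); print("tops",np.round(P[a].mean(0),4),a.sum(), cv2.minEnclosingCircle(P[near&(abs(P[...,2]-.105)<.004)][:,:2].astype(np.float32)))
for n in("top","scene"):
    d=load(n+"0.npz");P=d["P"];im=d["im"].astype(int)
    red=(im[...,2]>90)&(im[...,1]<50)&(im[...,0]<50)&(P[...,2]>.1)&(P[...,2]<.4)&(P[...,1]>.1)
    Q=P[red]; i=Q[:,1].argsort(); print(n,"arm",len(Q),np.round(Q[i[:8]].mean(0),4),np.round(Q[i[-8:]].mean(0),4))
t=cv2.imread("pics/top0.png")[170:310,160:400]; s=cv2.imread("pics/scene0.png")[150:300,160:420]
cv2.imwrite("pics/crop1.png",np.vstack([cv2.resize(t,(520,303),interpolation=3),cv2.resize(s,(520,297),interpolation=3)]))
E
python3 m.py
```

```text
top lens 302 c [ 0.5751 -0.3342] r 0.0337 z95 [0.0125 0.0185]
top white 228 c [ 0.3759 -0.2023] r 0.035 z95 [0.0064 0.0114]
top red 170 c [ 0.5793 -0.211 ] r 0.0315 z95 [0.0066 0.012 ]
top yellow 201 c [ 0.4665 -0.185 ] r 0.0333 z95 [0.0068 0.0118]
top green 215 c [ 0.4345 -0.3239] r 0.0319 z95 [0.0065 0.0117]
top brown 230 c [ 0.3078 -0.2647] r 0.0321 z95 [0.0064 0.011 ]
top spacer 257 c [ 0.4205 -0.0809] r 0.0312 z95 [0.0114 0.017 ]
top ring 227 c [ 0.5741 -0.0843] r 0.0374 z95 [0.0113 0.0605]
scene lens 427 c [ 0.5768 -0.3178] r 0.0468 z95 [0.0142 0.0255]
scene white 252 c [ 0.3716 -0.1985] r 0.0336 z95 [0.0069 0.0091]
scene red 340 c [ 0.5777 -0.2086] r 0.0334 z95 [0.0068 0.0092]
scene yellow 299 c [ 0.4673 -0.1882] r 0.0339 z95 [0.0069 0.0094]
scene green 251 c [ 0.4349 -0.3209] r 0.035 z95 [0.0069 0.0096]
scene brown 216 c [ 0.3036 -0.2654] r 0.0352 z95 [0.007  0.0093]
scene spacer 306 c [ 0.4155 -0.0765] r 0.0386 z95 [0.0127 0.0157]
scene ring 441 c [ 0.5656 -0.0879] r 0.0456 z95 [0.0124 0.0609]
plate ((0.5112214684486389, 0.1432979851961136), (0.12307735532522202, 0.20327690243721008), 21.526264190673828)
tops [0.5126 0.14   0.1042] 341 ((0.5106680393218994, 0.14337976276874542), 0.08544769883155823)
top arm 172 [0.4885 0.2101 0.1202] [0.4473 0.3226 0.2133]
scene arm 126 [0.4877 0.2122 0.1217] [0.4494 0.3284 0.2145]
```

View pics/crop1.png

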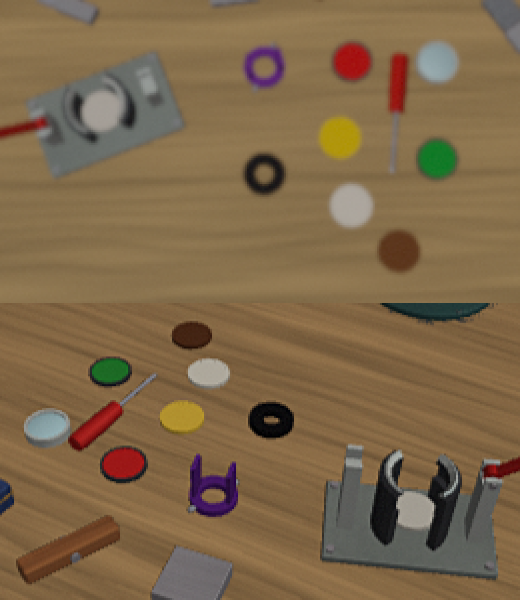

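The crop confirms the lens at (362,198): silver rim and about 14 mm tall. The red and green filters have dark rims and blue is absent, so there are two filters. The barrel is at about (0.511, 0.143) with a yaw of about 21°. Next I'll hover over the lens and take a close look.

```bash
cat >> h.py <<'E'
def rot(yaw):  # tool down, jaw (tool y) along world yaw (rad)
    x=np.array([0,0,-1.]); y=np.array([np.cos(yaw),np.sin(yaw),0]); 
    return R.from_matrix(np.stack([x,y,np.cross(x,y)],1)).as_rotvec()
def wrist():
    s=manip.state(); c=cams.capture("wrist"); K=c["intrinsics"]; z=c["z_map"]; v,u=np.indices(z.shape)
    a,b=u-K[0,2],v-K[1,2]; r=np.hypot(a,b)+1e-9; th=r/K[0,0]
    d=np.stack([a/r*np.sin(th),b/r*np.sin(th),np.cos(th)],-1)
    T=np.eye(4); T[:3,:3]=Rm(s["tcp_rot"]); T[:3,3]=s["tool_pos"]; T=T@c["T_tool_cam"]
    D=d@T[:3,:3].T; P=T[:3,3]+D*(z/d[...,2])[...,None]
    return c["image"],P,D,T[:3,3],z>0
def fitc(q):
    A=np.c_[2*q,np.ones(len(q))]; x=np.linalg.lstsq(A,(q**2).sum(1),rcond=None)[0]
    return x[:2],np.sqrt(x[2]+x[:2]@x[:2])
def disc(exp,top,w=None,rad=.055):
    """centre of a flat disc of top height `top` near exp: contour of its height mask cast to plane z=top"""
    im,P,D,o,ok=w or wrist(); exp=np.asarray(exp)
    m=ok&(abs(P[...,2]-top)<min(.005,.6*top))&(np.hypot(*(P[...,:2]-exp).transpose(2,0,1))<rad)
    m=cv2.morphologyEx(m.astype(np.uint8),cv2.MORPH_OPEN,np.ones((3,3)))
    cs,_=cv2.findContours(m,cv2.RETR_EXTERNAL,cv2.CHAIN_APPROX_NONE); cn=max(cs,key=cv2.contourArea)
    cn=cv2.convexHull(cn)[:,0]; d=D[cn[:,1],cn[:,0]]; q=(o+d*((top-o[2])/d[:,2])[:,None])[:,:2]
    c,r=fitc(q); h=np.median(P[m>0][:,2])
    print("disc",np.round(c,4),"r",round(r,4),"h",round(h,4),"px",cn.mean(0).astype(int),"col",im[m>0].mean(0).astype(int)); return c,r
def go(x,y,z,yaw,rate=.3): manip.move_linear([x,y,z],rate=rate,rot=rot(yaw))
E
python3 - <<'E'
from h import *
for y in (0,np.pi,np.radians(21),np.radians(201),np.radians(146)):
    for p in([.575,-.334,.15],[.4345,-.324,.15],[.511,.143,.2],[.511,.143,.05]):
        q=inverse_kinematics(p,rot(y)); print(round(np.degrees(y)),p,None if q is None else np.round(q,2))
manip.move_pose([.575,-.334,.2],rot(0))
w=wrist(); cv2.imwrite("pics/w1.png",w[0]); disc((.575,-.333),.014,w); print(manip.state()["clock"])
E
```

```text
0 [0.575, -0.334, 0.15] [-0.56  0.31  1.71 -0.    1.12 -0.56]
0 [0.4345, -0.324, 0.15] [-0.69  0.09  1.98 -0.    1.07 -0.69]
0 [0.511, 0.143, 0.2] [ 0.23  0.02  1.95 -0.    1.17  0.23]
0 [0.511, 0.143, 0.05] [ 0.23  0.19  2.08 -0.    0.87  0.23]
180 [0.575, -0.334, 0.15] None
180 [0.4345, -0.324, 0.15] [-0.69  0.09  1.98 -0.    1.07  2.45]
180 [0.511, 0.143, 0.2] None
180 [0.511, 0.143, 0.05] None
21 [0.575, -0.334, 0.15] [-0.56  0.31  1.71 -0.    1.12 -0.93]
21 [0.4345, -0.324, 0.15] [-0.69  0.09  1.98 -0.    1.07 -1.05]
21 [0.511, 0.143, 0.2] [ 0.23  0.02  1.95  0.    1.17 -0.14]
21 [0.511, 0.143, 0.05] [ 0.23  0.19  2.08  0.    0.87 -0.14]
201 [0.575, -0.334, 0.15] [-0.56  0.31  1.71  0.    1.12  2.21]
201 [0.4345, -0.324, 0.15] [-0.69  0.09  1.98  0.    1.07  2.09]
201 [0.511, 0.143, 0.2] None
201 [0.511, 0.143, 0.05] None
146 [0.575, -0.334, 0.15] None
146 [0.4345, -0.324, 0.15] None
146 [0.511, 0.143, 0.2] [ 0.23  0.02  1.95 -0.    1.17 -2.32]
146 [0.511, 0.143, 0.05] [ 0.23  0.19  2.08 -0.    0.87 -2.32]
disc [ 0.575 -0.332] r 0.0301 h 0.0137 px [276 190] col [225 223 198]
3.95
```

View pics/w1.png

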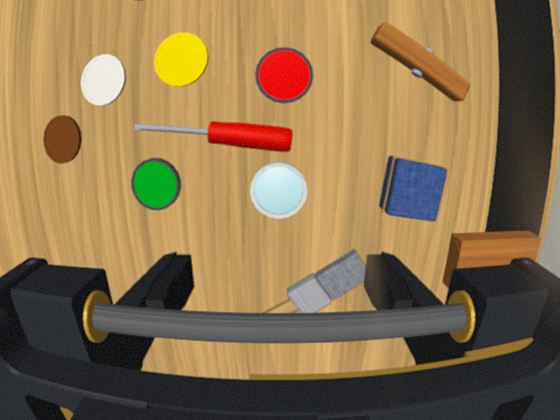

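The wrist view shows the lens at (276,190), fitted radius 30.1 mm and height 13.7 mm, so it matches the description. I'll pick it, then look at the barrel and the held disc together.

```bash
cat >> h.py <<'E'
def pick(c,ztcp,yaw=0,hover=.16):
    manip.set_gripper(.088,20)
    go(c[0],c[1],.05,yaw); go(c[0],c[1],ztcp,yaw,.08)
    manip.set_gripper(.03,25); print("grip",round(manip.state()["gripper_width"],4))
    go(c[0],c[1],hover,yaw)
E
python3 - <<'E'
from h import *
w=wrist()
for n,e,t in(("red",(.578,-.21),.006),("green",(.4345,-.323),.006)): print(n); disc(e,t,w)
pick((.575,-.332),.007)
y=np.radians(21); by=np.array([-np.sin(y),np.cos(y)]); b=np.array([.511,.143])
p=b-.05*by; manip.move_pose([*p,.24],rot(y))
w=wrist(); im,P,D,o,ok=w; cv2.imwrite("pics/w2.png",im); np.savez("w2.npz",im=im,P=P,D=D,o=o,ok=ok)
s=manip.state(); print(np.round(s["tool_pos"],4),s["clock"],s["gripper_width"])
disc(b,.106,w,.052)
m=ok&(abs(P[...,2]-.012)<.004)&(np.hypot(*(P[...,:2]-b).transpose(2,0,1))<.14)
print("plate",cv2.minAreaRect(P[m][:,:2].astype(np.float32)))
disc(p,.24+.007,w,.045)
E
```

```text
red
disc [ 0.5808 -0.2108] r 0.0299 h 0.0063 px [282  72] col [ 30  30 207]
green
disc [ 0.4368 -0.3253] r 0.0303 h 0.0064 px [155 183] col [ 43 148  20]
grip 0.0587
[0.5292 0.0954 0.2396] 8.4167 0.05902088426394366
disc [0.5165 0.1371] r 0.0333 h 0.1046 px [277 179] col [174 177 169]
plate ((0.5482460260391235, 0.15759430825710297), (0.19659584760665894, 0.19900426268577576), 20.155881881713867)
disc [0.531  0.0984] r 0.0332 h 0.2458 px [284 262] col [214 212 188]
```

View pics/w2.png

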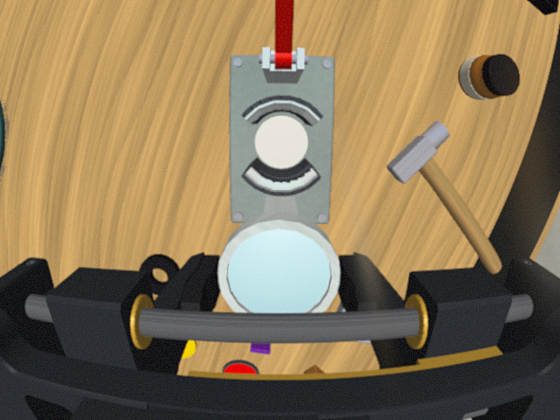

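The view shows the plate, the seat at (281,142) and the lens held at (278,270). The height masks picked up other surfaces, so I'll use colour instead.

```bash
cat >> h.py <<'E'
def cmask(im,m,D,o,z):
    """largest blob of mask -> hull rays on plane z -> circle"""
    m=cv2.morphologyEx(m.astype(np.uint8),cv2.MORPH_OPEN,np.ones((3,3)))
    cs,_=cv2.findContours(m,cv2.RETR_EXTERNAL,cv2.CHAIN_APPROX_NONE); cn=max(cs,key=cv2.contourArea)[:,0]
    d=D[cn[:,1],cn[:,0]]; q=(o+d*((z-o[2])/d[:,2])[:,None])[:,:2]; return q,cn
E
python3 - <<'E'
from h import *
d=np.load("w2.npz"); im,P,D,o=[d[k] for k in("im","P","D","o")]; i=im.astype(int); b=np.array([.511,.143])
px=np.zeros(im.shape[:2],bool)
s=px.copy(); s[105:175,240:325]=1; m=s&(i.min(2)>160); q,cn=cmask(im,m,D,o,.040); print("seat",fitc(q),cn.min(0),cn.max(0), P[142,281])
for (u,v) in((238,62),(323,62),(322,217),(237,218)):
    r=D[v,u]; print(np.round((o+r*(.012-o[2])/r[2])[:2],4))
g=px.copy(); g[225:318,218:342]=1; hsv=cv2.cvtColor(im,cv2.COLOR_BGR2HSV)
m=g&(i[...,0]-i[...,2]>15)&(i.min(2)>150); q,cn=cmask(im,m,D,o,.2463); q=q[cn[:,1]<300]; print("glass",fitc(q),cn.min(0),cn.max(0),P[270,280])
t=px.copy(); t[85:205,235:330]=1
for lo,hi in((.098,.112),):
    m=t&(P[...,2]>lo)&(P[...,2]<hi); Q=P[m]; print(m.sum(),np.percentile(Q[:,2],[5,50,95])); 
    r=np.hypot(*(Q[:,:2]-[.513,.141]).T); print(np.percentile(r,[2,50,98]))
    q,cn=[],[]
    cs,_=cv2.findContours(m.astype(np.uint8),cv2.RETR_EXTERNAL,cv2.CHAIN_APPROX_NONE)
    cs=[c for c in cs if cv2.contourArea(c)>60]; cn=cv2.convexHull(np.vstack(cs))[:,0]; dd=D[cn[:,1],cn[:,0]]; q=(o+dd*((.106-o[2])/dd[:,2])[:,None])[:,:2]
    print("rim",len(cs),fitc(q),cn.min(0),cn.max(0))
E
```

```text
seat (array([0.51293501, 0.14435209]), np.float64(0.028182683240899897)) [254 115] [307 168] [0.51327765 0.14396913 0.0401222 ]
[0.435  0.2125]
[0.525  0.2471]
[0.5925 0.0765]
[0.497  0.0385]
glass (array([0.52923812, 0.09620878]), np.float64(0.024475647132554564)) [228 229] [329 312] [0.52853755 0.09982612 0.24637028]
2377 [0.09869538 0.10191906 0.10648595]
[0.02949849 0.03856564 0.04761508]
rim 2 (array([0.5129197 , 0.14479386]), np.float64(0.044040386915807236)) [241  95] [322 195]
```

The barrel axis is at (0.5129, 0.1445) and its yaw is 21.3°; seat, rim and plate screws agree within about 1 mm. The lens is centred in the grip to within 1 mm, so I'll place it.

```bash
cat >> h.py <<'E'
B=np.array([.5129,.1445]); Y=np.radians(21.3); BY=np.array([-np.sin(Y),np.cos(Y)]); BX=np.array([np.cos(Y),np.sin(Y)])
def F(): return np.round(manip.state()["contact_force"],1)
def place(z):
    manip.move_pose([*B,.2],rot(Y)); f0=F()
    for h in (.125,.105,.09,z+.01,z):
        if h>=z: go(*B,h,Y,.12); print(round(h,3),F()-f0)
    manip.set_gripper(.088); manip.dwell(.2); go(*B,.24,Y)
def check(name,z,ex):
    p=B-.05*BY; manip.move_pose([*p,.24],rot(Y)); im,P,D,o,ok=w=wrist(); cv2.imwrite(f"pics/{name}.png",im)
    m=ok&(np.hypot(*(P[...,:2]-B).transpose(2,0,1))<.022); Q=P[m]; A=np.c_[Q[:,:2]-B,np.ones(len(Q))]
    x=np.linalg.lstsq(A,Q[:,2],rcond=None)[0]; print("inside h",np.round(x[2],4),"expected",z,"slope",np.round(x[:2],3),"clock",manip.state()["clock"],"col",im[m].mean(0).astype(int))
E
python3 - <<'E'
from h import *
place(.048); check("w3",.054,0)
p=np.array([.5808,-.2108]); manip.move_pose([*p,.18],rot(0)); c,r=disc(p,.006); print(manip.state()["clock"])
E
```

```text
0.125 [-0.2  0.1  0.4]
0.105 [ 0.8 -0.4  1.1]
0.09 [-0.8  0.7  0.3]
0.058 [-0.4 -0.3  0.5]
0.048 [ 0.4 -0.1  0.2]
inside h 0.0537 expected 0.054 slope [0.002 0.001] clock 12.7667 col [234 229 195]
disc [ 0.5806 -0.2106] r 0.03 h 0.0063 px [279 197] col [ 21  21 200]
14.025
```

View pics/w3.png

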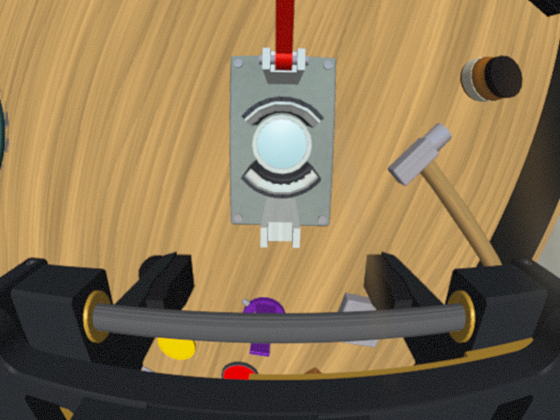

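The lens lies flat in the barrel at (282,143), top at 53.7 mm where 54 is expected. Now both filters, each re-measured from a hover before the pick.

```bash
python3 - <<'E'
from h import *
def one(p,zt,zp,top,name,look=True):
    p=np.array(p)
    if look: manip.move_pose([*p,.18],rot(0))
    c,r=disc(p,2*zt)
    if abs(r-.03)>.002: raise SystemExit("bad")
    pick(c,zt); wd=manip.state()["gripper_width"]
    if abs(wd-.06)>.004: raise SystemExit("no grip %f"%wd)
    place(zp); check(name,top,0)
one((.5808,-.2108),.003,.058,.060,"w4",False)
one((.4368,-.3253),.003,.064,.066,"w5")
one((.4180,-.079),.006,.073,.078,"w6")
E
```

```text
disc [ 0.5806 -0.2106] r 0.03 h 0.0063 px [279 195] col [ 21  21 201]
grip 0.0582
0.125 [-1.4 -0.2  0.5]
0.105 [-1.1 -0.8 -0.2]
0.09 [-0.5 -0.3 -1. ]
0.068 [-2.1 -0.6 -0.7]
0.058 [-1.2  0.3  0.1]
inside h 0.0602 expected 0.06 slope [-0.004 -0.003] clock 22.0833 col [  1   1 234]
disc [ 0.4363 -0.3253] r 0.03 h 0.0063 px [275 195] col [ 43 147  21]
grip 0.0583
0.125 [ 0.  -1.2  0.4]
0.105 [ 0.8 -0.2  0.8]
0.09 [ 0.1 -0.8  0. ]
0.074 [ 0.5 -0.2  1.3]
0.064 [ 0.6 -0.5  0.2]
inside h 0.0662 expected 0.066 slope [-0.004 -0.001] clock 32.0583 col [ 36 173   0]
disc [ 0.4217 -0.0793] r 0.0301 h 0.0126 px [283 194] col [32 32 35]
grip 0.0592
0.125 [0.3 0.1 1.7]
0.105 [-0.5 -0.2  0.6]
0.09 [-0.4 -0.1  1.7]
0.083 [ 0.5 -0.5  0.8]
0.073 [0.7 0.4 1.2]
inside h 0.0745 expected 0.078 slope [-0.01   0.017] clock 40.4 col [34 78 21]
```

Both filters read the expected heights. The spacer reading mixes in the green filter seen through its hole, so I'll recheck that below. Next is the ring.

```bash
cat >> h.py <<'E'
def ringlook(p,zmin,zt,w):
    im,P,D,o,ok=w; hsv=cv2.cvtColor(im,cv2.COLOR_BGR2HSV)
    m=ok&(np.hypot(*(P[...,:2]-p).transpose(2,0,1))<.045)&(P[...,2]>zmin)&(P[...,2]<zt+.006)
    Q=P[m&(abs(P[...,2]-zt)<.005)][:,:2]; 
    _,l,c=cv2.kmeans(Q.astype(np.float32),2,None,(3,50,1e-5),5,cv2.KMEANS_PP_CENTERS)
    d=c[1]-c[0]; print("wings",np.round(c,4).tolist(),"sep",round(float(np.hypot(*d)),4),"yaw",round(float(np.degrees(np.arctan2(d[1],d[0])))%180,1),"n",len(Q),"mid",np.round(c.mean(0),4))
    return c.mean(0),np.arctan2(d[1],d[0])%np.pi
E
python3 - <<'E'
from h import *
p=B-.05*BY; w=wrist(); im,P,D,o,ok=w; r=np.hypot(*(P[...,:2]-B).transpose(2,0,1)); 
m=ok&(r>.017)&(r<.026)&(im.max(2)<70); print("spacer top",np.percentile(P[m][:,2],[10,50,90]),m.sum())
p=np.array([.572,-.084]); manip.move_pose([*p,.2],rot(0)); w=wrist(); cv2.imwrite("pics/w7.png",w[0]); np.savez("w7.npz",im=w[0],P=w[1])
ringlook(p,.04,.06,w); print(manip.state()["clock"])
im6=cv2.imread("pics/w6.png")[40:260,200:360]; cv2.imwrite("pics/c7.png",np.hstack([cv2.resize(im6,(306,420)),w[0][:,40:500]]))
E
```

```text
spacer top [0.07772155 0.07865004 0.07973761] 1430
wings [[0.571399986743927, -0.0617000013589859], [0.5799000263214111, -0.10459999740123749]] sep 0.0437 yaw 101.3 n 425 mid [ 0.5757 -0.0831]
41.2833
```

View pics/c7.png

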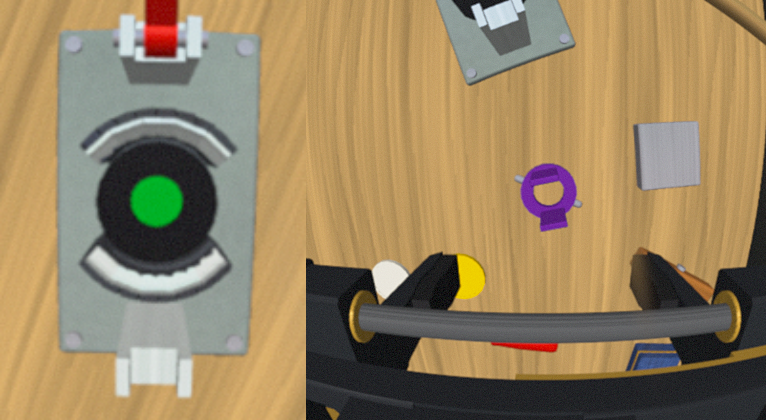

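The spacer lies flat with its top at 78.6 mm, where 78 is expected. The ring is at (0.5757, -0.0831) with its wing line at 101° and pins at about 157°, which fits the description. I'll pick it and insert it with the pins over the slots, wing line at 146°.

```bash
python3 - <<'E'
from h import *
c=(.5757,-.0831); y=np.radians(101.3)
manip.move_pose([*c,.13],rot(y)); go(*c,.042,y,.08); manip.set_gripper(.03,40); print("w",manip.state()["gripper_width"])
go(*c,.2,y,.2)
y0=Y+np.radians(125); manip.move_pose([*B,.2],rot(y0)); f0=F()
w=wrist(); cv2.imwrite("pics/w8.png",w[0]); s=manip.state(); print(np.round(s["tool_pos"],4),s["clock"],s["gripper_width"]); np.savez("w8.npz",im=w[0],P=w[1],D=w[2],o=w[3])
for z in(.165,.155,.148,.140,.132,.126,.122):
    go(*B,z,y0,.05); f=F()-f0; print(z,f, np.round(manip.state()["tool_pos"][2],4))
    if np.abs(f).max()>12: break
E
```

```text
w 0.049505449054885374
[0.5133 0.1434 0.1996] 46.675 0.049507005341643866
0.165 [0.3 0.  0.1] 0.1652
0.155 [ 1.   1.2 -0.6] 0.1544
0.148 [ 0.9  0.9 -0.5] 0.1474
0.14 [-0.6  1.1 -0.9] 0.1394
0.132 [ 0.2 -0.2 -0.6] 0.1314
0.126 [-0.1 -0.3 -0.5] 0.1255
0.122 [ 0.5 -0.2 -0.5] 0.1217
```

View pics/w8.png

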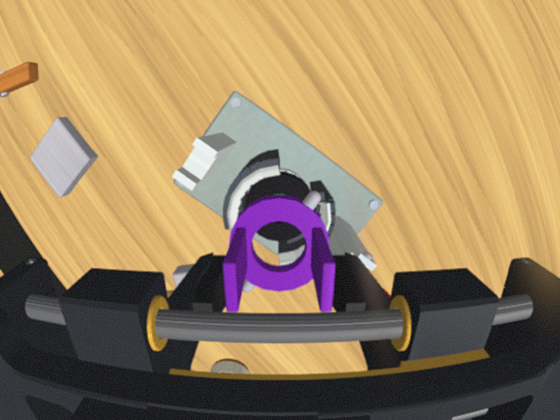

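The image shows the ring held square between the fingers above the mouth, pins in line with the slots. It went in without any force. Now I'll turn it clockwise along the thread profile.

```bash
python3 - <<'E'
from h import *
s=manip.state(); f0=s["contact_force"]; m0=s["moment"]
for th in list(range(8,73,8))+list(range(76,128,4)):
    u=.0785-.0073*np.clip((th-77)/41,0,1); go(*B,u+.042,Y+np.radians(125-th),.03)
    s=manip.state(); f=s["contact_force"]-f0; m=s["moment"]-m0
    print(th,np.round(f,1),np.round(m,2),round(s["tool_pos"][2],4),round(s["clock"],1))
    if np.abs(f).max()>30 or abs(m[2])>2.5: print("STOP"); break
E
```

```text
8 [-0.1  0.   0.6] [-0.04 -0.07 -0.02] 0.1205 49.6
16 [-1.   1.4 -0.5] [-0.04 -0.05  0.01] 0.1207 49.9
24 [-0.3  0.4 -0.2] [ 0.01 -0.06  0.  ] 0.1206 50.2
32 [-0.2  0.7  0.6] [-0.09 -0.04  0.02] 0.1205 50.5
40 [-0.8 -0.8 -0.6] [-0.09 -0.09 -0.03] 0.1205 50.8
48 [-0.4  0.4  0.1] [-0.07 -0.06 -0.07] 0.1205 51.0
56 [-0.9  1.4 -0.9] [-0.11 -0.06  0.01] 0.1205 51.3
64 [-0.   0.3  0. ] [-0.12 -0.07  0.01] 0.1205 51.6
72 [ 0.5  0.7 -0.2] [-0.08 -0.06 -0.01] 0.1205 51.9
76 [-0.   0.8 -0.6] [-0.1  -0.04  0.02] 0.1204 52.2
80 [ 0.6  0.6 -1.5] [-0.04 -0.14 -0.04] 0.1199 52.4
84 [-0.8  1.  -1.2] [-0.05 -0.09 -0.03] 0.1192 52.7
88 [-0.1  0.3 -0.1] [-0.02 -0.17 -0.08] 0.1185 52.9
92 [ 0.2  0.6 -1.4] [-0.08 -0.14 -0.1 ] 0.1178 53.2
96 [-0.2 -0.4 -1.1] [-0.07 -0.19 -0.09] 0.1171 53.4
100 [ 0.5 -0.  -1.6] [-0.13 -0.19 -0.1 ] 0.1164 53.7
104 [ 0.5  0.8 -1. ] [-0.12 -0.21 -0.05] 0.1158 53.9
108 [-0.2  0.3 -1.1] [-0.16 -0.22 -0.11] 0.1151 54.2
112 [ 0.9  0.8 -1.2] [-0.21 -0.25 -0.05] 0.1144 54.4
116 [ 0.1  1.7 -3.2] [-0.13 -0.21 -0.08] 0.1136 54.7
120 [-1.2  1.9 -1.3] [-0.15 -0.1  -0.15] 0.1132 54.9
124 [-0.2  1.4 -1.2] [-0.11  0.03 -0.1 ] 0.1133 55.2
```

```bash
python3 - <<'E'
from h import *
for th in (126,128,130):
    go(*B,.1132,Y+np.radians(125-th),.03); manip.dwell(.15); m=manip.state()["moment"]; print(th,np.round(m,2),F())
    if abs(m[2])>1.0: break
manip.set_gripper(.07); z=.24; go(*B,z,Y,.15)
p=B-.05*BY; go(*p,.24,Y); w=wrist(); cv2.imwrite("pics/w9.png",w[0]); ringlook(B,.12,.131,w)
im,P=w[0],w[1]; r=np.hypot(*(P[...,:2]-B).transpose(2,0,1)); hsv=cv2.cvtColor(im,cv2.COLOR_BGR2HSV)
m=w[4]&(r<.029)&(r>.019)&(hsv[...,0]>125)&(hsv[...,0]<160)&(P[...,2]<.095); print("ring top (81)",np.percentile(P[m][:,2],[10,50,90]),m.sum(),manip.state()["clock"])
E
```

```text
126 [-0.08 -0.2   0.09] [ 1.  -0.7 -2.1]
128 [-0.14 -0.45  1.33] [ 2.7 -0.4 -2.5]
wings [[0.4927999973297119, 0.13750000298023224], [0.5339000225067139, 0.1525000035762787]] sep 0.0437 yaw 20.1 n 519 mid [0.5134 0.145 ]
ring top (81) [0.08082063 0.08175668 0.08284268] 1204 57.8167
```

View pics/w9.png

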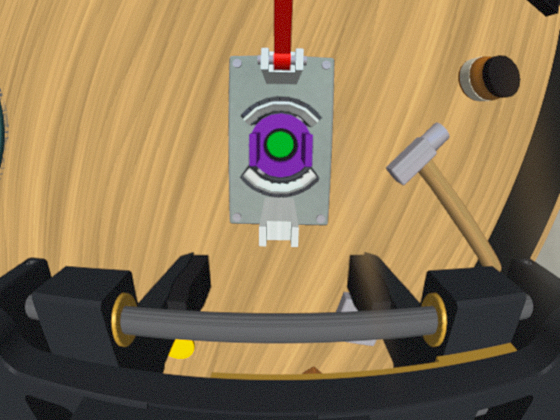

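The ring is home: wing line at 20.1° against the barrel's 21.3°, ring top at 81.8 mm (81 expected), centred, and the moment rose sharply at the stop. Next I'll push the locking arm over with closed fingers on an arc about its hinge.

```bash
cat > lock.py <<'E'
from h import *
def g(b,z,rate=.15): p=B+b*BY; go(*p,z,Y,rate)
g(-.05,.31,.3); manip.set_gripper(0,20); g(.235,.31,.3); g(.235,.19,.2)
f0=F(); r=.115
for ph in [2.4,2.2,2.0,1.8,1.6,1.4,1.2,1.0,.8,.6,.4,.25,.1,.04,.0,-.02]:
    if ph>1.57: b=.075-.158*np.cos(ph)+.004+.010; z=.112+r*np.sin(ph)
    else: b=.075-r*np.cos(ph)+.004*np.sin(ph)+.009; z=.112+r*np.sin(ph)+.004*np.cos(ph)
    g(b,z,.12); f=F()-f0; print(ph,round(b,3),round(z,3),f)
    if np.abs(f).max()>15: print("STOP"); break
print(manip.state()["clock"])
E
python3 lock.py
```

```text
2.4 0.206 0.19 [3.1 2.1 2.7]
2.2 0.182 0.205 [2.2 3.2 3.1]
2.0 0.155 0.217 [1.7 2.  3.7]
1.8 0.125 0.224 [3.2 1.2 4.2]
1.6 0.094 0.227 [ 1.3 -0.  -0.9]
1.4 0.068 0.226 [-0.4  0.6 -0.3]
1.2 0.046 0.221 [ 0.3 -0.3 -0.1]
1.0 0.025 0.211 [ 1.   0.2 -1.2]
0.8 0.007 0.197 [ 0.2 -0.4 -0.4]
0.6 -0.009 0.18 [0.5 0.8 0.3]
0.4 -0.02 0.16 [-0.4  0.2  0.3]
0.25 -0.026 0.144 [0.5 0.4 0.7]
0.1 -0.03 0.127 [ 0.5  0.4 -0.7]
0.04 -0.031 0.121 [ 0.3  1.3 -0.6]
0.0 -0.031 0.116 [0.9 1.  0.8]
-0.02 -0.031 0.114 [-4.1  0.  14.8]
66.5167
```

```bash
python3 - <<'E'
from h import *
p=B-.04*BY; go(*p,.26,Y,.15); manip.dwell(.3)
im,P,D,o,ok=w=wrist(); c=cams.capture("scene"); cv2.imwrite("pics/f.png",np.hstack([im[20:300,180:400],c["image"][190:330,310:420].repeat(2,0).repeat(2,1)]))
i=im.astype(int); red=ok&(i[...,2]>100)&(i[...,1]<60)&(i[...,0]<60)&(np.hypot(*(P[...,:2]-B).transpose(2,0,1))<.12); Q=P[red]
b=(Q[:,:2]-B)@BY; a=np.polyfit(b,Q[:,2],1); print("arm by range",np.percentile(b,[1,99]),"slope",a, len(Q))
ringlook(B,.124,.131,(im,np.where(red[...,None],0,P),D,o,ok)); print(manip.state()["clock"])
E
```

```text
arm by range [-0.07968222  0.08038929] slope [0.01265532 0.11672499] 2466
wings [[0.4927999973297119, 0.1371999979019165], [0.5338000059127808, 0.15299999713897705]] sep 0.0439 yaw 21.0 n 449 mid [0.5133 0.1451]
68.0417
```

View pics/f.png

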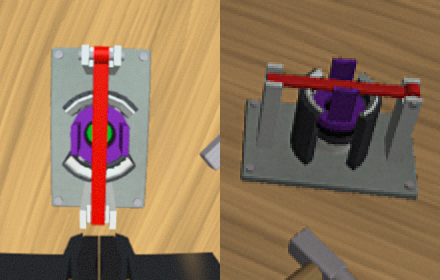

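The arm lies between the wings with its end in the catch, level to 0.013 rad. The ring is unchanged and the gripper is clear, so I'll hand in.

```bash
python3 -c "
from h import *
order.close_job(); print(manip.state()['clock'])"
```

```text
the job is handed in; nothing more can be done
the job is handed in; nothing more can be done
```

The barrel is loaded and locked, and I handed the job in at about 68 s. I loaded the lens, then the red and green filters (blue was absent), then the spacer. I screwed the ring home in one grasp and pushed the locking arm into its catch with closed fingers.

My last checks:
- **Stack:** the tops measured 53.7, 60.2, 66.2 and 78.6 mm, against 54, 60, 66 and 78 expected, and the lens and filters lay flat. My first spacer reading (74.5 mm) was off because it included the filter seen through the hole; I remeasured on its black top.
- **Ring:** its top measured 81.8 mm (81 expected), centred within 1 mm. The wings were at 21.0° against the barrel's 21.3°, and the moment rose to 1.3 N m at the stop.
- **Locking arm:** it lay level to about 0.013 rad, with its end in the catch and between the wings. The last push on it reached about 15 N.
- **Bench and gripper:** the gripper was well clear at hand-in. I didn't measure the other tools' positions at the end, but no forces or pictures suggested any had been touched.

No checks failed; the first height-mask fits of the barrel mouth and held lens were off, so I redid them by colour.

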